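Feel out the hidden release and let down the pantry flap

ROBOT

A 7-joint arm with a two-finger parallel gripper is mounted at the origin on the work surface. World frame = base frame: x ahead of the robot, y to its left, z up, the work surface at z = 0. Lengths are in m, angles in rad, forces in N, time in s.
With the tool pointing down it reaches from about 0.4 to 0.85 m from the base axis. Payload 10.4 kg.
Tool frame: the origin (TCP) lies between the finger pads; the fingertips stand 14 mm ahead of it and the grasp point (between the pads) lies 5 mm behind it; z points along the fingers, y is the direction in which the jaws open and shut (so a half turn about z gives the same grasp; the last joint's range is limited). The gripper opens to 87 mm and grips with 3 to 60 N. Pads are 19 mm wide; open, the fingers measure 117 mm over their backs; the gripper's body (75 mm by 190 mm) begins 51 mm behind the grasp point.
Start: joints at [1.13, 0.332, -0.065, 1.46, 0.022, 1.35, -0.088], TCP at [0.254, -0.571, 0.204] pointing down, gripper open.
Joint ranges: [-2.6, 2.6], [-0.5, 2.12], [-1.47, 1.34], [0.16, 2.42], [-1.27, 4.41], [0.06, 2.06], [-2.6, 2.6]. Speed limits (rad/s): [2.22, 2.22, 2.79, 2.79, 3.14, 3.14, 3.14].

INTERFACE

Orientations are given as a unit quaternion [x, y, z, w].
In Python, from bench import readout, camera, calibration, order gives the robot as it stands.
- The arm moves only by the tool apply_moves, never from a script. Its argument "deltas" is a list of rows, each an object with "translation": the shift along the world's x, y, z in m, a list of three; "turn": the turn, a rotation vector about the world's x, y, z in rad, a list of three; "hand": the finger opening in m, from 0 to 0.087. A call has 1 to 5 rows; each row shifts and turns the pose as measured when the row begins; what a row does not reach is not made up. A row lasts 1/10 s, in which the tool goes at most 50 mm and 8.59 degrees, less where a joint would pass 70% of its speed; a pose out of reach is approached as far as the arm can. A call with a gripper value outside its range is refused whole. The fingers move at their own pace and stop on an object; "newtons" is the grip in N (left out, the last holds). Time passes only in rows, so rows that do not move let the fingers close. It gives the time, the measured TCP pose, the force and the opening at its end, in the units of the state.
- readout.read_state(): the state, without advancing time (a new reading comes with each control period).
- camera(name): name is "scene" or "top" or "wrist"; returns the picture (400x640x3 uint8, red, green, blue); there is no depth.
- calibration(name): a dict with "fx", "fy", "cx", "cy" (pixels), "D" ([k1, k2, p1, p2, k3] as OpenCV has them; the pictures are not rectified), "extrinsics" (4x4, takes a point from world to camera coordinates). Camera axes: x right, y down, z forward; pixel columns grow to the right and rows downward; lengths in m; the calibration is good to about 2 mm. A picture is of the moment at which its call begins: read the wrist's pose just before it. calibration takes no time and is no camera call; for the wrist camera it gives the pose at the moment of the call.
- order.close_job(): hands the job in, once; it reports no verdict.
The state is a dict: "time": time; "joint_positions": joint angles; "joint_vel": joint speeds; "joint_torque": joint torques, N m; "ee_pos": TCP position; "eef_rot": TCP orientation; "ft_force": force on the tool from outside, world axes, zero at the start; "torque": the same for the moment, N m; "width": finger opening in m.
Only numpy, scipy, OpenCV 4.12 (cv2) and the standard library are available. Lean on these libraries where they do the work, as an engineer would, in place of code of your own. Each camera call takes 0.05 s, during which the arm holds its last target. There are 200 camera calls.

TASK

The pantry cupboard is kept shut by a concealed catch. With your fingertips, feel along the plain inlaid strip in the cupboard's top for the flush push plate hidden in it and press that all the way in, so that the flap door comes loose and drops part-way open by itself; then push the flap down with your fingertips until it lies fully open, flat, and take your hand away. Grip and lift nothing, and leave the ramekin, the honey dipper, the bowls and the storage box where they are.

Things in the scene. Friction and masses are not known exactly. Their poses are not given: they have to be found in the camera images.
- cupboard: Fixed low cupboard of white board, 500 mm wide (y), 200 mm high; its flat top runs from x = -18 to x = 280 mm. Origin: middle of the carcass's lower front edge, on the work surface; +x points into the cupboard (away from the robot), +y to the robot's left, z up. A plywood flap door closes the front.
- strip (a point): Middle, on the surface, of the strip let into the cupboard's top, 60 mm behind its front edge; axes as the cupboard's. Seen size 62 (x) by 210 mm (y), flat, rigid, same white board, 1 mm below the rest of the top. One part, 60 by 60 mm, is the push plate: level with the strip, outlined by 2 mm gaps; its middle lies on the strip's midline, within 70 mm of this point along y, different every time.
- button (a joint): How far the hidden push plate is pressed down, m: 0 at rest, level with the strip; 0.007 fully in. A spring brings it back; it starts to give at about 2 N and takes about 4 N fully in. The catch lets the flap go at about 4 mm.
- flap (a joint): Opening of the flap door, rad: 0 shut (upright), 1.57 fully open (flat, towards the robot). Locked until the plate is pressed; then it drops by itself, in 2 to 4 s, to somewhere between 0.7 and 1.2 and stays there on friction stays. From there it must be pushed, with under 10 N at its outer half, and stays where it is left.
- flap_edge (a point): Middle of the flap's free (upper) edge, on its inner face; turns with the flap: z points from hinge to free edge, x is the inner face's outward normal (up when open). The flap is 16 mm thick, 496 mm wide, 178 mm from hinge to free edge. A steel keeper 18 mm high stands on the inner face near the free edge, 210 mm to the -y side.
- flap_hinge (a point): Middle of the flap's hinge axis, which runs along the cupboard's y, at x = -16 mm, z = 4 mm of the cupboard; axes as the cupboard's. Open flat, the flap reaches 178 mm from here towards the robot, its inner face 20 mm above the work surface.
- ramekin: Loose white ceramic ramekin, 84 mm across, 45 mm high, on the back of the cupboard's top. Origin: centre of its underside. Leave alone.
- dipper: Loose wooden honey dipper, 150 mm long, 26 mm thick at the head, lying on the back of the cupboard's top; origin under its middle, x along it. Leave alone.
- bowls: Three nested steel mixing bowls, 170 mm across, 75 mm high together, inside the cupboard. Origin: centre of the underside. Leave alone.
- storage_box: Closed plastic storage box with a flip-top lid, 150 x 190 x 107 mm, inside the cupboard. Origin: centre of the underside. Leave alone.

How it is judged:
By the outcome, as a careful person would: the job done as asked, in the order asked, and still so for the second after the job is handed in, with the robot touching nothing.
It also fails if it takes over 64 s, if anything falls off the work surface, if the arm or the gripper's body presses on something with over 40 N, if the wrist force passes 120 N, or if a joint passes its speed limit or range.

## Working session

There is one attempt and no reset: what is moved stays moved. The work goes in short steps, Python scripts to look and compute and a tool call to move; the robot and the scene stay as the last step left them, time stands still between calls to the robot, and variables do not carry over. Pictures are saved under pics/ and viewed, about 8 in all and at most 12, crops included, and the job is handed in when it is done.

Besides the shell and the picture viewer there is one more tool, called by a JSON object that holds its "method" and its "body". apply_moves: Moves the arm, as the interface text tells. Its arguments: {"type":"object","properties":{"deltas":{"type":"array","items":{"type":"object","properties":{"translation":{"type":"array","items":{"type":"number"}},"turn":{"type":"array","items":{"type":"number"}},"hand":{"type":"number"}}}},"newtons":{"type":"number"}},"required":["deltas"]}

```bash
mkdir -p pics; cat > h.py <<'E'
import numpy as np, cv2
from bench import readout, camera, calibration, order
def KD(n):
    c=calibration(n); K=np.array([[c["fx"],0,c["cx"]],[0,c["fy"],c["cy"]],[0,0,1.]]); return K,np.array(c["D"],float),np.array(c["extrinsics"],float)
def unproj(n,px,z):
    K,D,T=KD(n); p=cv2.undistortPoints(np.array(px,float).reshape(-1,1,2),K,D).reshape(-1,2)
    R,t=T[:3,:3],T[:3,3]; o=-R.T@t; d=np.c_[p,np.ones(len(p))]@R
    return o+d*((z-o[2])/d[:,2])[:,None]
def proj(n,P):
    K,D,T=KD(n); return cv2.projectPoints(np.array(P,float),cv2.Rodrigues(T[:3,:3])[0],T[:3,3],K,D)[0].reshape(-1,2)
def snap(n,f): 
    im=camera(n)[:,:,::-1].copy(); cv2.imwrite(f"pics/{f}.png",im); return im
E
python3 - <<'E'
from h import *
a=snap("scene","s0");b=snap("top","t0")
s=readout.read_state(); print({k:np.round(v,3) for k,v in s.items()})
E
```

```text
{'time': np.float64(0.1), 'joint_positions': array([ 1.13 ,  0.333, -0.065,  1.461,  0.022,  1.35 , -0.089]), 'joint_vel': array([ 0.001, -0.002, -0.   , -0.002,  0.   , -0.001, -0.002]), 'joint_torque': array([ 1.0000e-03, -6.2454e+01,  2.5000e-02, -3.9072e+01, -6.2000e-02,
        3.6000e-02,  0.0000e+00]), 'ee_pos': array([ 0.253, -0.571,  0.203]), 'eef_rot': array([ 0.978,  0.207, -0.   , -0.001]), 'ft_force': array([ 0.117, -0.363, -0.374]), 'torque': array([-0.021, -0.052,  0.007]), 'width': np.float64(0.087)}
```

View pics/t0.png

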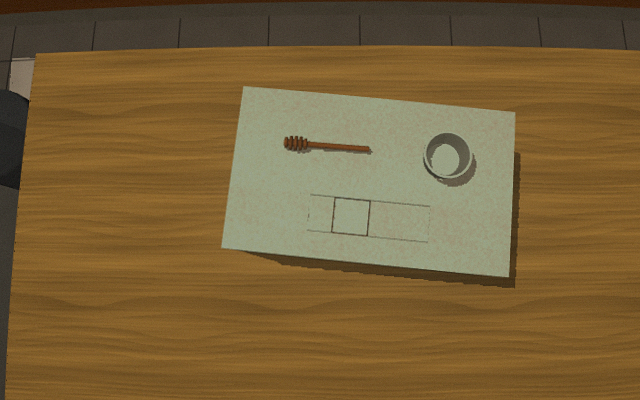

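View pics/s0.png

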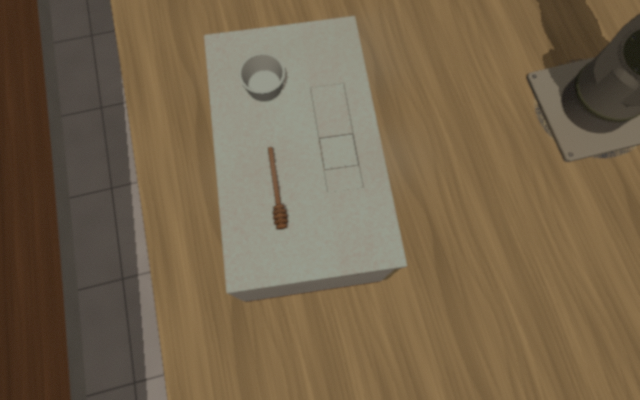

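The top view shows the strip (columns 309–429, rows 195–242). The square plate outline has its corners at about (333,197), (370,200), (368,236) and (332,233). The scene view shows the same square at about (339,151).

```bash
python3 - <<'E'
from h import *
np.set_printoptions(precision=4,suppress=True)
print("plate top",unproj("top",[[333,197],[370,200],[368,236],[332,233],[351,216.5]],.199))
print("plate scene",unproj("scene",[[320,138],[352,134],[357,166],[325,170],[338.5,152]],.199))
print("cup corners (BL,TL,TR,BR) top",unproj("top",[[222,248],[243,86],[515,112],[509,277]],.2))
print("ramekin",unproj("top",[[448,156]],.245),"dipper",unproj("top",[[284,142],[371,150]],.21))
E
```

```text
plate top [[0.6609 0.0736 0.199 ]
 [0.6556 0.0089 0.199 ]
 [0.5926 0.0132 0.199 ]
 [0.5978 0.0754 0.199 ]
 [0.6266 0.0423 0.199 ]]
plate scene [[0.653  0.0109 0.199 ]
 [0.5948 0.0178 0.199 ]
 [0.603  0.08   0.199 ]
 [0.6599 0.0732 0.199 ]
 [0.6277 0.0458 0.199 ]]
cup corners (BL,TL,TR,BR) top [[ 0.5712  0.2664  0.2   ]
 [ 0.8676  0.2384  0.2   ]
 [ 0.8171 -0.2586  0.2   ]
 [ 0.5212 -0.2291  0.2   ]]
ramekin [[ 0.7232 -0.1194  0.245 ]] dipper [[0.7577 0.16   0.21  ]
 [0.7426 0.0067 0.21  ]]
```

{"method": "apply_moves", "body": {"deltas": [{"translation":[0,0,0.045],"turn":[0,0,0],"hand":0},{"translation":[0,0,0.045],"turn":[0,0,0],"hand":0},{"translation":[0.02,0.035,0.02],"turn":[0,0,-0.1],"hand":0},{"translation":[0.025,0.04,0],"turn":[0,0,-0.1],"hand":0},{"translation":[0.025,0.04,0],"turn":[0,0,-0.1],"hand":0}], "newtons": 20}}

```text
time: 0.6
ee_pos: [0.3183, -0.4556, 0.3124]
eef_rot: [0.999, 0.049, -0.001, -0.004]
ft_force: [1.6, 0.2, -0.2]
width: 0.0547
```

{"method": "apply_moves", "body": {"deltas": [{"translation":[0.025,0.04,0],"turn":[0,0,-0.1],"hand":0},{"translation":[0.025,0.04,0],"turn":[0,0,-0.1],"hand":0},{"translation":[0.025,0.04,0],"turn":[0,0,0],"hand":0},{"translation":[0.025,0.04,0],"turn":[0,0,0],"hand":0},{"translation":[0.025,0.04,0],"turn":[0,0,0],"hand":0}]}}

```text
time: 1.1
ee_pos: [0.4459, -0.2467, 0.3119]
eef_rot: [0.998, -0.058, -0.001, -0.004]
ft_force: [0.8, -0.8, 1.3]
width: 0.015
```

{"method": "apply_moves", "body": {"deltas": [{"translation":[0.025,0.04,0],"turn":[0,0,0],"hand":0},{"translation":[0.025,0.04,0],"turn":[0,0,0],"hand":0},{"translation":[0.025,0.04,0],"turn":[0,0,0],"hand":0},{"translation":[0.025,0.04,0],"turn":[0,0,0],"hand":0},{"translation":[0.025,0.04,0],"turn":[0,0,0],"hand":0}]}}

```text
time: 1.6
ee_pos: [0.5735, -0.0378, 0.3113]
eef_rot: [0.998, -0.059, -0.001, -0.004]
ft_force: [0.4, -0.8, 0.1]
width: 0.0006
```

{"method": "apply_moves", "body": {"deltas": [{"translation":[0.025,0.04,0],"turn":[0,0,0],"hand":0},{"translation":[0.025,0.038,-0.01],"turn":[0,0,0],"hand":0},{"translation":[0.003,0.003,-0.03],"turn":[0,0,0],"hand":0},{"translation":[0,0,-0.03],"turn":[0,0,0],"hand":0},{"translation":[0,0,0],"turn":[0,0,0],"hand":0}]}}

```text
time: 2.1
ee_pos: [0.6286, 0.0567, 0.2365]
eef_rot: [0.999, -0.054, -0.003, -0.006]
ft_force: [-0.7, 0.2, 0.5]
width: 0.0004
```

```bash
python3 - <<'E'
from h import *
s=readout.read_state(); print(s["ee_pos"],s["ft_force"]); w=snap("wrist","w1")
print(proj("wrist",[[.627,.044,.199]]))
E
```

```text
[0.62858582 0.05672286 0.23645705] [-0.65284595  0.17155298  0.46848776]
[[341.65245755 218.69869059]]
```

View pics/w1.png

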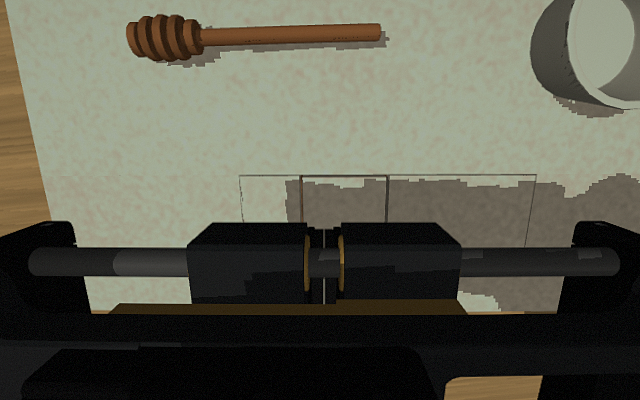

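The wrist view shows the plate's rear corners at (302,176) and (387,176), so its middle is near column 345. The fingertips are at column 325, so they need to move about 12 mm in -y. I'll correct that and descend.

{"method": "apply_moves", "body": {"deltas": [{"translation":[-0.001,-0.012,-0.008],"turn":[0,0,0],"hand":0},{"translation":[0,0,-0.008],"turn":[0,0,0],"hand":0},{"translation":[0,0,-0.004],"turn":[0,0,0],"hand":0}]}}

```text
time: 2.45
ee_pos: [0.6299, 0.0416, 0.2223]
eef_rot: [0.998, -0.055, 0.001, -0.006]
ft_force: [-0.2, 0.5, 0.4]
width: 0.0004
```

{"method": "apply_moves", "body": {"deltas": [{"translation":[0,0,-0.003],"turn":[0,0,0],"hand":0},{"translation":[0,0,-0.003],"turn":[0,0,0],"hand":0}]}}

```text
time: 2.65
ee_pos: [0.6303, 0.0405, 0.217]
eef_rot: [0.998, -0.056, 0.002, -0.006]
ft_force: [-0.1, -1.1, -0.1]
width: 0.0002
```

{"method": "apply_moves", "body": {"deltas": [{"translation":[-0.002,0.002,-0.003],"turn":[0,0,0],"hand":0},{"translation":[0,0,-0.003],"turn":[0,0,0],"hand":0}]}}

```text
time: 2.85
ee_pos: [0.6283, 0.0428, 0.211]
eef_rot: [0.998, -0.056, 0.002, -0.006]
ft_force: [-0.5, 1.0, 0.5]
width: 0.0008
```

{"method": "apply_moves", "body": {"deltas": [{"translation":[0,0,-0.003],"turn":[0,0,0],"hand":0},{"translation":[0,0,-0.003],"turn":[0,0,0],"hand":0}]}}

```text
time: 3.05
ee_pos: [0.6282, 0.0432, 0.2047]
eef_rot: [0.998, -0.056, 0.003, -0.006]
ft_force: [0.2, -0.2, -0.1]
width: 0.0005
```

```bash
python3 - <<'E'
from h import *
s=snap("scene","s1"); st=readout.read_state(); print(st["ee_pos"],st["ft_force"],st["eef_rot"])
t=snap("top","t1")
st=readout.read_state(); print(st["ee_pos"],st["ft_force"])
cv2.imwrite("pics/c1.png",np.hstack([cv2.resize(s[60:260,200:420],(400,364)),cv2.resize(t[120:320,230:450],(400,364))]))
E
```

```text
[0.62799589 0.04313843 0.20409468] [-0.82763938  0.54574269  0.36683499] [ 0.99840772 -0.05605097  0.00213141 -0.00598006]
[0.62801147 0.04304976 0.20432032] [0.89969241 0.36978462 0.30340148]
```

View pics/c1.png

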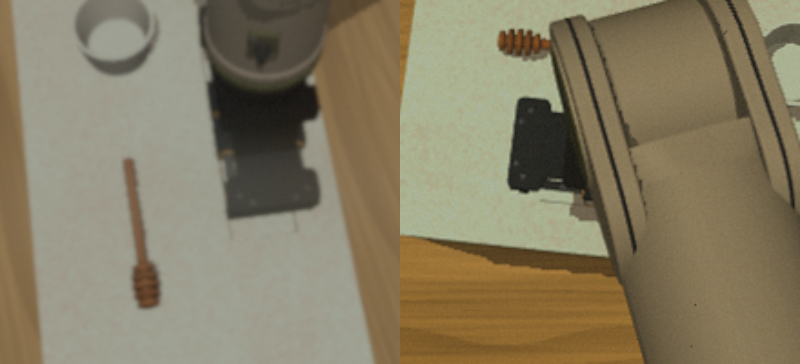

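The hand hides the plate in both views. There is no contact force yet, so I'll keep feeling downwards in small steps.

{"method": "apply_moves", "body": {"deltas": [{"translation":[0,0,-0.003],"turn":[0,0,0],"hand":0}]}}

```text
time: 3.25
ee_pos: [0.6283, 0.0432, 0.2016]
eef_rot: [0.998, -0.056, 0.002, -0.006]
ft_force: [-0.6, 0.8, -0.2]
width: 0.0004
```

{"method": "apply_moves", "body": {"deltas": [{"translation":[0,0,-0.002],"turn":[0,0,0],"hand":0},{"translation":[0,0,0],"turn":[0,0,0],"hand":0}]}}

```text
time: 3.45
ee_pos: [0.6281, 0.0431, 0.1989]
eef_rot: [0.998, -0.056, 0.002, -0.006]
ft_force: [-0.2, 0.0, 0.8]
width: 0.0
```

```bash
python3 - <<'E'
from h import *
st=readout.read_state(); print(st["ee_pos"],st["ft_force"])
w=snap("wrist","w2"); cv2.imwrite("pics/w2c.png",w[:330])
print(unproj("wrist",[[302,176],[387,176]],.199))
K,D,T=KD("wrist"); print("cam", -T[:3,:3].T@T[:3,3], T[2,:3])
tip=st["ee_pos"]-[0,0,.014]; print(proj("wrist",[tip,st["ee_pos"],[.655,.009,.199],[.661,.074,.199]]))
E
```

```text
[0.62810998 0.04311086 0.19894394] [-0.19368186  0.02799645  0.77799919]
[[0.66697083 0.05163571 0.199     ]
 [0.6614773  0.00217403 0.199     ]]
cam [0.69462395 0.03350947 0.3799848 ] [-0.23637248  0.0387855  -0.97088812]
[[324.13381273 229.20212614]
 [323.89164901 236.63937849]
 [376.16120847 188.04881816]
 [266.0142247  190.02811131]]
```

View pics/w2c.png

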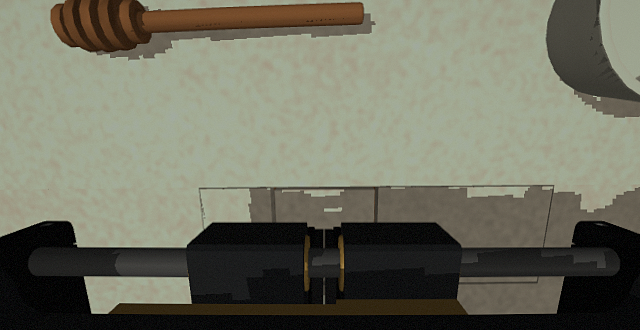

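The plate's outline at columns 271–377 agrees with the projection for a surface at z = 0.199, and there is still no contact force. I'll go on feeling downwards gently.

{"method": "apply_moves", "body": {"deltas": [{"translation":[0,0,-0.002],"turn":[0,0,0],"hand":0},{"translation":[0,0,0],"turn":[0,0,0],"hand":0}]}}

```text
time: 3.7
ee_pos: [0.6282, 0.0431, 0.197]
eef_rot: [0.998, -0.056, 0.002, -0.006]
ft_force: [0.2, 0.3, -0.7]
width: 0.0005
```

{"method": "apply_moves", "body": {"deltas": [{"translation":[0,0,-0.002],"turn":[0,0,0],"hand":0},{"translation":[0,0,0],"turn":[0,0,0],"hand":0}]}}

```text
time: 3.9
ee_pos: [0.6283, 0.0431, 0.195]
eef_rot: [0.998, -0.056, 0.002, -0.006]
ft_force: [-0.1, 0.3, -0.6]
width: 0.0007
```

```bash
python3 - <<'E'
from h import *
s=snap("scene","s2"); w=snap("wrist","w3"); p=readout.read_state()["ee_pos"]
print(proj("scene",[p,p-[0,0,.014],p+[0,0,.056],[.627,.044,.199]]))
a=cv2.resize(s[90:220,290:400],(508,600),interpolation=cv2.INTER_CUBIC)
b=cv2.resize(w[160:330,260:400],(290,352),interpolation=cv2.INTER_CUBIC)
b=np.clip(b.astype(float)*1.8,0,255).astype(np.uint8)
c=np.zeros((600,798,3),np.uint8); c[:,:508]=np.clip(a*1.6,0,255); c[:352,508:798]=b
cv2.imwrite("pics/c2.png",c)
E
```

```text
[[337.6518334  151.5777424 ]
 [337.32673702 154.63676525]
 [339.07100328 138.23072071]
 [338.63715827 151.00455367]]
```

View pics/c2.png

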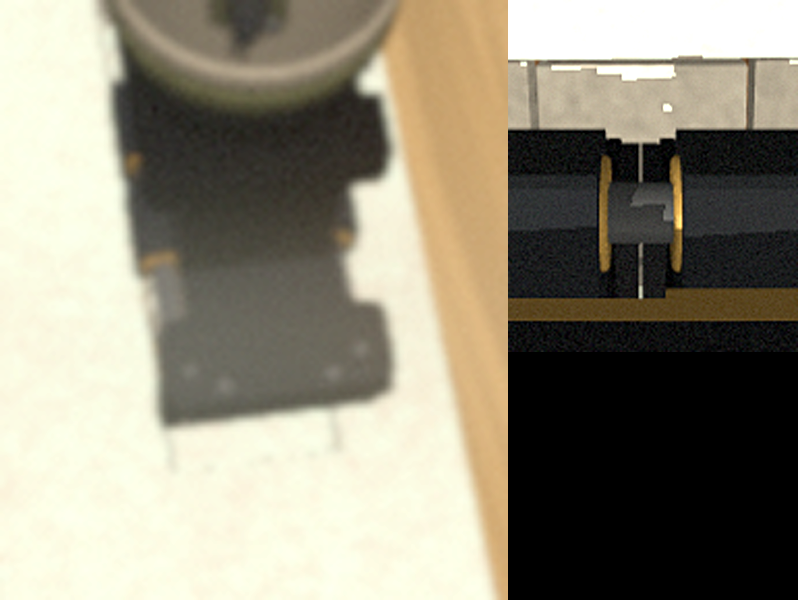

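The tips are still visibly unloaded: the plate isn't sunk and there is no force. I'll keep going down in small guarded steps.

{"method": "apply_moves", "body": {"deltas": [{"translation":[0,0,-0.002],"turn":[0,0,0],"hand":0},{"translation":[0,0,0],"turn":[0,0,0],"hand":0}]}}

```text
time: 4.2
ee_pos: [0.6285, 0.0431, 0.1932]
eef_rot: [0.998, -0.056, 0.003, -0.006]
ft_force: [0.1, 0.7, 0.5]
width: 0.0005
```

{"method": "apply_moves", "body": {"deltas": [{"translation":[0,0,-0.002],"turn":[0,0,0],"hand":0},{"translation":[0,0,0],"turn":[0,0,0],"hand":0}]}}

```text
time: 4.4
ee_pos: [0.6285, 0.0431, 0.191]
eef_rot: [0.998, -0.056, 0.003, -0.006]
ft_force: [-0.4, 0.0, 0.3]
width: 0.0004
```

{"method": "apply_moves", "body": {"deltas": [{"translation":[0,0,-0.002],"turn":[0,0,0],"hand":0},{"translation":[0,0,0],"turn":[0,0,0],"hand":0}]}}

```text
time: 4.6
ee_pos: [0.6284, 0.0431, 0.1888]
eef_rot: [0.998, -0.056, 0.003, -0.006]
ft_force: [0.5, -0.6, -0.1]
width: 0.0004
```

{"method": "apply_moves", "body": {"deltas": [{"translation":[0,0,-0.002],"turn":[0,0,0],"hand":0},{"translation":[0,0,0],"turn":[0,0,0],"hand":0}]}}

```text
time: 4.8
ee_pos: [0.6284, 0.0431, 0.1866]
eef_rot: [0.998, -0.056, 0.003, -0.006]
ft_force: [-0.5, -0.8, -0.3]
width: 0.0004
```

{"method": "apply_moves", "body": {"deltas": [{"translation":[0,0,-0.002],"turn":[0,0,0],"hand":0},{"translation":[0,0,0],"turn":[0,0,0],"hand":0}]}}

```text
time: 5.0
ee_pos: [0.6284, 0.0431, 0.1844]
eef_rot: [0.998, -0.056, 0.003, -0.006]
ft_force: [0.4, -0.2, 0.8]
width: 0.0005
```

```bash
python3 - <<'E'
from h import *
s=readout.read_state(); print({k:np.round(v,4) for k,v in s.items()})
w=snap("wrist","w4"); K,D,T=KD("wrist"); print(np.round(T,4),K,D)
from scipy.spatial.transform import Rotation as R
r=R.from_quat(s["eef_rot"]).as_matrix()
for z in(.014,0,-.014,-.03): print(z,proj("wrist",[s["ee_pos"]+r@[dx,0,z] for dx in(-.0095,.0095)]).round(1).tolist())
print(proj("wrist",[[.6609,.0736,.199],[.6556,.0089,.199]]))
b=cv2.resize(w[160:320,180:480],(790,421),interpolation=cv2.INTER_CUBIC)
cv2.imwrite("pics/c3.png",np.clip(b*2.5,0,255).astype(np.uint8))
E
```

```text
{'time': np.float64(5.0), 'joint_positions': array([ 0.266 ,  0.397 , -0.5258,  1.4591,  0.1906,  1.3303, -1.9529]), 'joint_vel': array([ 0.0006, -0.0028, -0.0002, -0.0054, -0.0001,  0.0011, -0.0011]), 'joint_torque': array([-6.51000e-02, -6.25626e+01, -6.93600e+00, -3.84620e+01,
       -3.68000e-02, -2.01400e-01, -6.70000e-03]), 'ee_pos': array([0.6284, 0.0431, 0.1844]), 'eef_rot': array([ 0.9984, -0.0562,  0.0026, -0.0061]), 'ft_force': array([ 0.3847, -0.2499,  0.7542]), 'torque': array([0.0107, 0.0432, 0.0374]), 'width': np.float64(0.0005)}
[[-0.1127 -0.9936 -0.0125  0.1162]
 [-0.9654  0.1065  0.2381  0.5801]
 [-0.2353  0.0389 -0.9711  0.5172]
 [ 0.      0.      0.      1.    ]] [[312.02487938   0.         323.60957518]
 [  0.         312.02487938 201.02403224]
 [  0.           0.           1.        ]] [-0.02516465  0.          0.          0.          0.        ]
0.014 [[324.0, 242.7], [324.0, 215.3]]
0 [[324.0, 251.0], [324.0, 221.9]]
-0.014 [[324.1, 260.6], [324.1, 229.6]]
-0.03 [[324.1, 273.5], [324.1, 239.9]]
[[261.95976997 196.13617439]
 [380.41471016 192.84823663]]
```

View pics/c3.png

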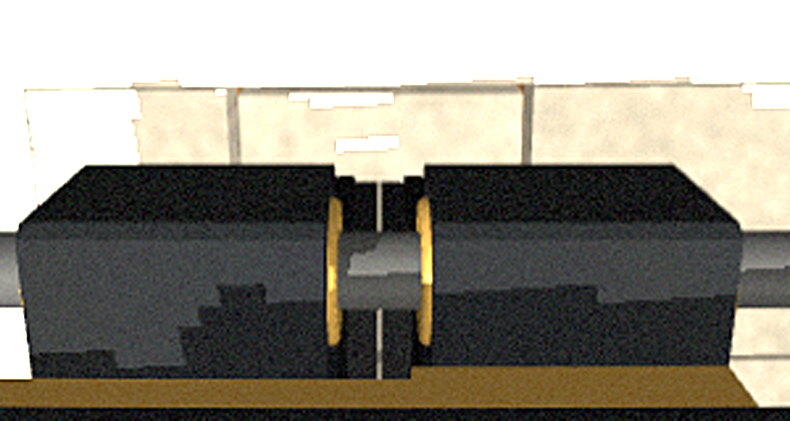

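The fingertips' front edge shows at about row 228. That fits tips roughly 25–30 mm shorter than stated. The plate at columns 269–379 is centred on the fingers. I'll continue guarded.

{"method": "apply_moves", "body": {"deltas": [{"translation":[0,0,-0.002],"turn":[0,0,0],"hand":0},{"translation":[0,0,0],"turn":[0,0,0],"hand":0}]}}

```text
time: 5.25
ee_pos: [0.6286, 0.0432, 0.1825]
eef_rot: [0.998, -0.056, 0.003, -0.006]
ft_force: [-0.6, -1.5, 0.5]
width: 0.0005
```

{"method": "apply_moves", "body": {"deltas": [{"translation":[0,0,-0.002],"turn":[0,0,0],"hand":0},{"translation":[0,0,0],"turn":[0,0,0],"hand":0}]}}

```text
time: 5.45
ee_pos: [0.6288, 0.0432, 0.1807]
eef_rot: [0.998, -0.056, 0.003, -0.006]
ft_force: [0.4, 0.0, 1.3]
width: 0.0008
```

{"method": "apply_moves", "body": {"deltas": [{"translation":[0,0,-0.002],"turn":[0,0,0],"hand":0},{"translation":[0,0,0],"turn":[0,0,0],"hand":0}]}}

```text
time: 5.65
ee_pos: [0.6289, 0.0432, 0.179]
eef_rot: [0.998, -0.056, 0.003, -0.006]
ft_force: [0.3, 0.5, -0.3]
width: 0.0004
```

{"method": "apply_moves", "body": {"deltas": [{"translation":[0,0,-0.002],"turn":[0,0,0],"hand":0},{"translation":[0,0,0],"turn":[0,0,0],"hand":0}]}}

```text
time: 5.85
ee_pos: [0.6289, 0.0433, 0.177]
eef_rot: [0.998, -0.056, 0.003, -0.006]
ft_force: [-0.9, -0.0, 1.3]
width: 0.0007
```

{"method": "apply_moves", "body": {"deltas": [{"translation":[0,0,-0.002],"turn":[0,0,0],"hand":0},{"translation":[0,0,0],"turn":[0,0,0],"hand":0}]}}

```text
time: 6.05
ee_pos: [0.629, 0.0432, 0.1749]
eef_rot: [0.998, -0.056, 0.003, -0.006]
ft_force: [-0.7, -0.4, 2.1]
width: 0.0006
```

{"method": "apply_moves", "body": {"deltas": [{"translation":[0,0,-0.002],"turn":[0,0,0],"hand":0},{"translation":[0,0,0],"turn":[0,0,0],"hand":0}]}}

```text
time: 6.25
ee_pos: [0.629, 0.0432, 0.174]
eef_rot: [0.998, -0.056, 0.004, -0.006]
ft_force: [-2.0, -0.8, 2.2]
width: 0.0001
```

Contact: about 2 N at TCP z ≈ 0.175. I'll press on to the stop.

{"method": "apply_moves", "body": {"deltas": [{"translation":[0,0,-0.003],"turn":[0,0,0],"hand":0},{"translation":[0,0,0],"turn":[0,0,0],"hand":0}]}}

```text
time: 6.45
ee_pos: [0.6292, 0.0432, 0.1744]
eef_rot: [0.998, -0.056, 0.005, -0.006]
ft_force: [-3.2, -0.9, 2.6]
width: 0.0
```

{"method": "apply_moves", "body": {"deltas": [{"translation":[0,0,-0.003],"turn":[0,0,0],"hand":0},{"translation":[0,0,0],"turn":[0,0,0],"hand":0}]}}

```text
time: 6.65
ee_pos: [0.6295, 0.0432, 0.1744]
eef_rot: [0.998, -0.056, 0.006, -0.005]
ft_force: [-1.3, -0.1, 2.0]
width: 0.0005
```

```bash
python3 - <<'E'
from h import *
s=readout.read_state(); print({k:np.round(v,4) for k,v in s.items()})
a=snap("scene","s3"); b=snap("wrist","w5"); 
s=readout.read_state(); print(s["ee_pos"],s["ft_force"])
cv2.imwrite("pics/c4.png",np.vstack([cv2.resize(a[0:300,180:640],(460,300)),cv2.resize(b[100:,90:550],(460,300))]))
E
```

```text
{'time': np.float64(6.65), 'joint_positions': array([ 0.2655,  0.4002, -0.5249,  1.4764,  0.1964,  1.3043, -1.9576]), 'joint_vel': array([-0.0009, -0.008 ,  0.0019, -0.0047, -0.0053,  0.0058,  0.0009]), 'joint_torque': array([-7.69000e-02, -6.16838e+01, -6.87580e+00, -3.83327e+01,
        5.39000e-02, -6.71800e-01, -1.02000e-02]), 'ee_pos': array([0.6295, 0.0432, 0.1744]), 'eef_rot': array([ 0.9984, -0.0564,  0.0061, -0.0054]), 'ft_force': array([-1.2906, -0.0569,  1.9901]), 'torque': array([-0.0816,  0.4605,  0.0099]), 'width': np.float64(0.0005)}
[0.62958568 0.04330287 0.17386879] [-2.13211468 -0.54633473  9.10346825]
```

View pics/c4.png

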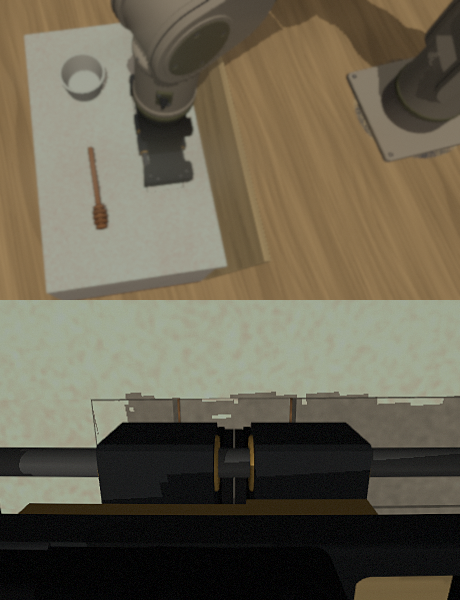

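The flap is dropping open (its edge is at about (265,258) in the scene half). The sunken plate shows brown gap walls, and the force reached 9 N, which means it is on the stop. I'll give one more gentle push to be sure, then lift off.

{"method": "apply_moves", "body": {"deltas": [{"translation":[0,0,-0.003],"turn":[0,0,0],"hand":0},{"translation":[0,0,-0.002],"turn":[0,0,0],"hand":0}]}}

```text
time: 6.95
ee_pos: [0.6297, 0.0433, 0.1736]
eef_rot: [0.998, -0.057, 0.007, -0.005]
ft_force: [-10.7, -1.2, 19.5]
width: 0.0004
```

{"method": "apply_moves", "body": {"deltas": [{"translation":[0,0,0.01],"turn":[0,0,0],"hand":0},{"translation":[0,0,0.03],"turn":[0,0,0],"hand":0},{"translation":[0,0,0.045],"turn":[0,0,0],"hand":0},{"translation":[0,0,0.045],"turn":[0,0,0],"hand":0},{"translation":[0,0,0],"turn":[0,0,0],"hand":0}]}}

```text
time: 7.45
ee_pos: [0.6281, 0.043, 0.3061]
eef_rot: [0.998, -0.056, 0.005, -0.005]
ft_force: [0.5, 0.6, -0.6]
width: 0.0004
```

{"method": "apply_moves", "body": {"deltas": [{"translation":[-0.03,0.015,0],"turn":[0,0,0],"hand":0},{"translation":[-0.03,0.015,0],"turn":[0,0,0],"hand":0},{"translation":[-0.03,0.015,0],"turn":[0,0,0],"hand":0},{"translation":[-0.03,0.015,0],"turn":[0,0,0],"hand":0},{"translation":[-0.03,0.014,0],"turn":[0,0,0],"hand":0}]}}

```text
time: 7.95
ee_pos: [0.4762, 0.1164, 0.3016]
eef_rot: [0.998, -0.059, 0.004, -0.006]
ft_force: [-0.5, 0.2, 0.5]
width: 0.0002
```

{"method": "apply_moves", "body": {"deltas": [{"translation":[0,0,0],"turn":[0,0,0],"hand":0},{"translation":[0,0,0],"turn":[0,0,0],"hand":0},{"translation":[0,0,0],"turn":[0,0,0],"hand":0},{"translation":[0,0,0],"turn":[0,0,0],"hand":0},{"translation":[0,0,0],"turn":[0,0,0],"hand":0}]}}

```text
time: 8.45
ee_pos: [0.4746, 0.1176, 0.3005]
eef_rot: [0.998, -0.058, 0.004, -0.006]
ft_force: [0.2, -0.4, 1.0]
width: 0.0004
```

{"method": "apply_moves", "body": {"deltas": [{"translation":[0,0,0],"turn":[0,0,0],"hand":0},{"translation":[0,0,0],"turn":[0,0,0],"hand":0},{"translation":[0,0,0],"turn":[0,0,0],"hand":0},{"translation":[0,0,0],"turn":[0,0,0],"hand":0},{"translation":[0,0,0],"turn":[0,0,0],"hand":0}]}}

```text
time: 8.95
ee_pos: [0.4754, 0.1169, 0.2998]
eef_rot: [0.998, -0.059, 0.003, -0.006]
ft_force: [0.3, -0.1, -0.2]
width: 0.0006
```

{"method": "apply_moves", "body": {"deltas": [{"translation":[0,0,0],"turn":[0,0,0],"hand":0},{"translation":[0,0,0],"turn":[0,0,0],"hand":0},{"translation":[0,0,0],"turn":[0,0,0],"hand":0},{"translation":[0,0,0],"turn":[0,0,0],"hand":0},{"translation":[0,0,0],"turn":[0,0,0],"hand":0}]}}

```text
time: 9.45
ee_pos: [0.4754, 0.1169, 0.2999]
eef_rot: [0.998, -0.059, 0.003, -0.006]
ft_force: [0.1, 0.3, -0.9]
width: 0.0003
```

{"method": "apply_moves", "body": {"deltas": [{"translation":[0,0,0],"turn":[0,0,0],"hand":0},{"translation":[0,0,0],"turn":[0,0,0],"hand":0},{"translation":[0,0,0],"turn":[0,0,0],"hand":0},{"translation":[0,0,0],"turn":[0,0,0],"hand":0},{"translation":[0,0,0],"turn":[0,0,0],"hand":0}]}}

```text
time: 9.95
ee_pos: [0.4754, 0.117, 0.2999]
eef_rot: [0.998, -0.059, 0.003, -0.006]
ft_force: [0.6, -0.0, 0.4]
width: 0.0004
```

```bash
python3 - <<'E'
from h import *
s=readout.read_state(); print(s["time"],s["ee_pos"],s["ft_force"])
a=snap("scene","s4"); b=snap("wrist","w6"); t=snap("top","t4")
c=np.zeros((600,800,3),np.uint8); c[:360,:360]=a[0:360,180:540]; c[:360,360:]=t[40:400,160:600]; c[360:600,:384]=cv2.resize(b,(384,240)); cv2.imwrite("pics/c5.png",c)
o=np.array([.564,.017]); X=np.array([.995,-.1]);Y=np.array([.1,.995])
for th in(.7,.8,.9,1.,1.1,1.2,1.57):
  P=[np.r_[o+X*(-.016-.178*np.sin(th))+Y*y,.004+.178*np.cos(th)+.016*np.sin(th)*0] for y in(-.248,.248)]
  print(th,"scene",(proj("scene",P)-[180,0]).round(0).tolist(),"top",(proj("top",P)+[200,-40]).round(0).tolist())
E
```

```text
9.95 [0.475374   0.11696358 0.29989894] [ 0.63554751 -0.00933187  0.37039423]
0.7 scene [[225.0, 28.0], [282.0, 259.0]] top [[693.0, 299.0], [422.0, 271.0]]
0.8 scene [[230.0, 31.0], [287.0, 259.0]] top [[690.0, 305.0], [423.0, 277.0]]
0.9 scene [[234.0, 34.0], [291.0, 259.0]] top [[687.0, 310.0], [423.0, 283.0]]
1.0 scene [[237.0, 38.0], [294.0, 260.0]] top [[684.0, 315.0], [424.0, 288.0]]
1.1 scene [[239.0, 42.0], [296.0, 260.0]] top [[681.0, 318.0], [426.0, 291.0]]
1.2 scene [[241.0, 46.0], [297.0, 261.0]] top [[678.0, 320.0], [427.0, 294.0]]
1.57 scene [[240.0, 62.0], [292.0, 265.0]] top [[668.0, 320.0], [433.0, 296.0]]
```

View pics/c5.png

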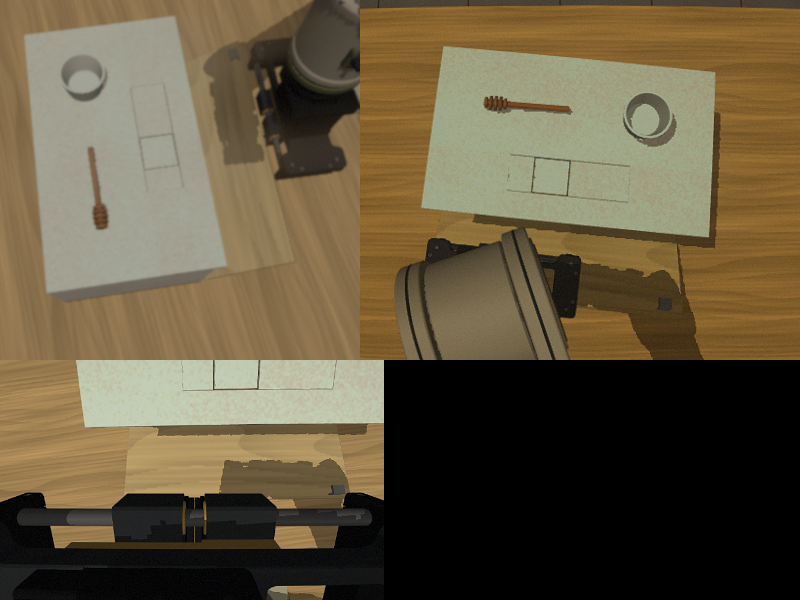

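The flap has settled. Its +y free corner is at (294,262) in the scene part and its -y corner at (684,312) in the top part. Both fit θ ≈ 1.0–1.1. I'll come down on its outer half, 125 mm in front of the carcass and well away from the keeper.

{"method": "apply_moves", "body": {"deltas": [{"translation":[-0.013,0.001,-0.03],"turn":[0,0,0],"hand":0},{"translation":[-0.012,0.001,-0.04],"turn":[0,0,0],"hand":0},{"translation":[0,0,-0.04],"turn":[0,0,0],"hand":0},{"translation":[0,0,-0.04],"turn":[0,0,0],"hand":0},{"translation":[0,0,0],"turn":[0,0,0],"hand":0}]}}

```text
time: 10.6
ee_pos: [0.4496, 0.119, 0.1468]
eef_rot: [0.998, -0.059, 0.006, -0.006]
ft_force: [-0.4, 0.9, 0.5]
width: 0.0008
```

{"method": "apply_moves", "body": {"deltas": [{"translation":[0,0,-0.01],"turn":[0,0,0],"hand":0},{"translation":[0,0,-0.01],"turn":[0,0,0],"hand":0}]}}

```text
time: 10.8
ee_pos: [0.4516, 0.1196, 0.1292]
eef_rot: [0.998, -0.059, 0.007, -0.007]
ft_force: [0.5, -0.4, 0.0]
width: 0.0004
```

{"method": "apply_moves", "body": {"deltas": [{"translation":[-0.005,0,-0.01],"turn":[0,0,0],"hand":0},{"translation":[-0.003,0,-0.01],"turn":[0,0,0],"hand":0},{"translation":[0,0,-0.01],"turn":[0,0,0],"hand":0}]}}

```text
time: 11.1
ee_pos: [0.4451, 0.1201, 0.0998]
eef_rot: [0.998, -0.059, 0.01, -0.007]
ft_force: [0.0, -0.8, 0.5]
width: 0.0006
```

{"method": "apply_moves", "body": {"deltas": [{"translation":[0,0,-0.01],"turn":[0,0,0],"hand":0},{"translation":[0,0,-0.01],"turn":[0,0,0],"hand":0}]}}

```text
time: 11.3
ee_pos: [0.4454, 0.1201, 0.0785]
eef_rot: [0.998, -0.059, 0.01, -0.007]
ft_force: [-0.6, 0.2, 0.3]
width: 0.0005
```

{"method": "apply_moves", "body": {"deltas": [{"translation":[0,0,-0.008],"turn":[0,0,0],"hand":0},{"translation":[0,0,-0.008],"turn":[0,0,0],"hand":0}]}}

```text
time: 11.5
ee_pos: [0.4453, 0.1202, 0.0608]
eef_rot: [0.998, -0.059, 0.01, -0.007]
ft_force: [-0.9, 0.0, 2.2]
width: 0.0005
```

Contact with the flap is starting. I'll push on down.

{"method": "apply_moves", "body": {"deltas": [{"translation":[0,0,-0.008],"turn":[0,0,0],"hand":0},{"translation":[0,0,-0.008],"turn":[0,0,0],"hand":0}]}}

```text
time: 11.7
ee_pos: [0.4456, 0.1203, 0.0437]
eef_rot: [0.998, -0.059, 0.01, -0.008]
ft_force: [-0.8, -0.4, 4.0]
width: 0.0004
```

{"method": "apply_moves", "body": {"deltas": [{"translation":[0,0,-0.008],"turn":[0,0,0],"hand":0},{"translation":[0,0,-0.008],"turn":[0,0,0],"hand":0}]}}

```text
time: 11.9
ee_pos: [0.4456, 0.1205, 0.0265]
eef_rot: [0.998, -0.059, 0.01, -0.008]
ft_force: [-2.7, 0.5, 5.2]
width: 0.0005
```

{"method": "apply_moves", "body": {"deltas": [{"translation":[0,0,-0.008],"turn":[0,0,0],"hand":0},{"translation":[0,0,-0.006],"turn":[0,0,0],"hand":0}]}}

```text
time: 12.1
ee_pos: [0.4447, 0.1206, 0.0109]
eef_rot: [0.998, -0.059, 0.009, -0.007]
ft_force: [-3.4, -0.8, 4.4]
width: 0.0004
```

{"method": "apply_moves", "body": {"deltas": [{"translation":[0,0,-0.004],"turn":[0,0,0],"hand":0},{"translation":[0,0,-0.003],"turn":[0,0,0],"hand":0}]}}

```text
time: 12.3
ee_pos: [0.4437, 0.1208, 0.0026]
eef_rot: [0.998, -0.059, 0.008, -0.007]
ft_force: [-4.2, -0.2, 4.6]
width: 0.0005
```

{"method": "apply_moves", "body": {"deltas": [{"translation":[0,0,-0.003],"turn":[0,0,0],"hand":0},{"translation":[0,0,-0.002],"turn":[0,0,0],"hand":0}]}}

```text
time: 12.5
ee_pos: [0.4437, 0.1207, 0.0015]
eef_rot: [0.998, -0.059, 0.008, -0.005]
ft_force: [-22.8, -5.4, 53.2]
width: 0.0005
```

{"method": "apply_moves", "body": {"deltas": [{"translation":[0,0,-0.002],"turn":[0,0,0],"hand":0},{"translation":[0,0,-0.002],"turn":[0,0,0],"hand":0}]}}

```text
time: 12.7
ee_pos: [0.4437, 0.1206, 0.0015]
eef_rot: [0.998, -0.059, 0.007, -0.004]
ft_force: [-17.9, -3.9, 41.0]
width: 0.0006
```

That is the hard stop at TCP z = 0.0015, matching the predicted flat height. I'll lift off and move clear.

{"method": "apply_moves", "body": {"deltas": [{"translation":[0,0,0.01],"turn":[0,0,0],"hand":0},{"translation":[0,0,0.03],"turn":[0,0,0],"hand":0},{"translation":[0,0,0.045],"turn":[0,0,0],"hand":0},{"translation":[0,0,0.045],"turn":[0,0,0],"hand":0},{"translation":[0,0,0.045],"turn":[0,0,0],"hand":0}]}}

```text
time: 13.2
ee_pos: [0.441, 0.1192, 0.178]
eef_rot: [0.998, -0.058, 0.005, -0.003]
ft_force: [0.6, -0.3, 0.3]
width: 0.0004
```

{"method": "apply_moves", "body": {"deltas": [{"translation":[0,0.02,0.045],"turn":[0,0,0],"hand":0},{"translation":[-0.01,0.045,0.01],"turn":[0,0,0],"hand":0},{"translation":[-0.01,0.045,0],"turn":[0,0,0],"hand":0},{"translation":[-0.01,0.045,0],"turn":[0,0,0],"hand":0},{"translation":[-0.01,0.045,0],"turn":[0,0,0],"hand":0}]}}

```text
time: 13.7
ee_pos: [0.4074, 0.319, 0.2437]
eef_rot: [0.998, -0.067, 0.015, -0.005]
ft_force: [0.9, 0.2, -0.1]
width: 0.0006
```

{"method": "apply_moves", "body": {"deltas": [{"translation":[-0.01,0.045,0],"turn":[0,0,0],"hand":0},{"translation":[-0.01,0.045,0],"turn":[0,0,0],"hand":0},{"translation":[-0.01,0.03,0],"turn":[0,0,0],"hand":0},{"translation":[0,0,0],"turn":[0,0,0],"hand":0},{"translation":[0,0,0],"turn":[0,0,0],"hand":0}]}}

```text
time: 14.2
ee_pos: [0.3942, 0.3704, 0.2411]
eef_rot: [0.998, -0.062, 0.012, -0.006]
ft_force: [-0.5, -0.1, -0.5]
width: 0.0008
```

```bash
python3 - <<'E'
from h import *
s=readout.read_state(); print(s["time"],s["ee_pos"],s["ft_force"])
a=snap("scene","s5"); t=snap("top","t5")
c=np.zeros((400,800,3),np.uint8); c[:360,:360]=a[0:360,180:540]; c[:360,360:]=t[40:400,160:600]; cv2.imwrite("pics/c6.png",c)
o=np.array([.564,.017]); X=np.array([.995,-.1]);Y=np.array([.1,.995])
for th in(1.3,1.4,1.5,1.57):
  P=[np.r_[o+X*(-.016-.178*np.sin(th)+.016*np.cos(th))+Y*y,.004+.178*np.cos(th)+.016*np.sin(th)] for y in(-.248,.248)]
  print(th,"scene",(proj("scene",P)-[180,0]).round(0).tolist(),"top",(proj("top",P)+[200,-40]).round(0).tolist())
E
```

```text
14.2 [0.39418117 0.37035739 0.24110075] [-0.51686872 -0.08457362 -0.52144845]
1.3 scene [[241.0, 47.0], [297.0, 261.0]] top [[678.0, 321.0], [427.0, 295.0]]
1.4 scene [[242.0, 51.0], [297.0, 262.0]] top [[675.0, 322.0], [428.0, 296.0]]
1.5 scene [[242.0, 55.0], [296.0, 263.0]] top [[673.0, 322.0], [430.0, 297.0]]
1.57 scene [[241.0, 58.0], [294.0, 264.0]] top [[671.0, 322.0], [431.0, 297.0]]
```

View pics/c6.png

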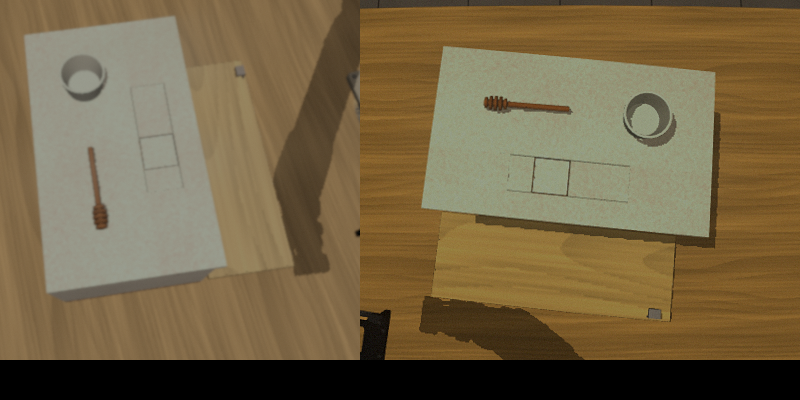

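The flap's free corners at (432,297) and (671,321) in the top part match the prediction for 1.57 rad. The ramekin and dipper haven't moved, and the hand is clear.

```bash
python3 -c "
from bench import order
print(order.close_job())"
```

```text
the job is handed in; nothing more can be done
None
```

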